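# Lay the ratchet cookbook stand back and set the cookbook on it

### The arm

A 7-joint arm with a two-finger parallel gripper is mounted at the origin on the work surface. World frame = base frame: x ahead of the robot, y to its left, z up, the work surface at z = 0. Lengths are in mm, angles in rad, forces in N, time in s.
With the tool pointing down it reaches from about 425 to 950 mm from the base axis. Payload 4.7 kg.
Tool frame: the origin (TCP) lies midway between the tips of the shut fingers; the grasp point (between the pads) lies 19 mm behind it; z points along the fingers, y is the line along which they close (so a half turn about z gives the same grasp; the last joint's range is limited). The gripper opens to 85 mm and grips with 20 to 120 N. Pads are 22 mm wide; open, the fingers measure 114 mm over their backs; the gripper's body (76 mm by 85 mm) begins 54 mm behind the grasp point. The pads swing forward as they close: fully open they stand 13 mm farther back than shut.
Start: joints at [-1.337, 0.469, -0.049, 1.532, 0.024, 1.141, -0.082], TCP at [175.313, 651.854, 231.335] pointing down, gripper open.
Joint ranges: [-2.59, 2.59], [-0.33, 1.99], [-1.39, 1.29], [0.1, 2.45], [-1.04, 4.18], [0.21, 1.99], [-2.66, 2.66]. Speed limits (rad/s): [2.57, 2.57, 3.14, 3.14, 3.14, 3.14, 3.14].

### API

Orientations are given as a rotation vector (axis times angle).
In Python, from cell import r gives the robot as it stands.
- The arm moves only by the tool jog_arm, never from a script. Its argument "steps" is a list of rows, each a list of 7 numbers: the shift along the tool's x, y, z in units of 40 mm (1.0 is 40 mm), then the turn, a rotation vector about the tool's x, y, z in units of 8 degrees (1.0 is 8 degrees), then the finger opening in mm, from 0 to 85.4. In form: [[dx, dy, dz, wx, wy, wz, jaw], ...]. A call has 1 to 5 rows; each row is the pose to reach, as a shift and turn from the pose commanded when the call began, along the tool's axes at that moment; what a row does not reach only later rows make up. A row lasts 1/10 s, in which the tool goes at most 50 mm and 8.59 degrees, less where a joint would pass 70% of its speed; a pose out of reach is approached as far as the arm can. A call with a gripper value outside its range is refused whole. The fingers move at their own pace and stop on an object; "force" is the grip in N (left out, the last holds). Time passes only in rows, so rows that repeat a pose let the fingers close. It gives the time, the measured TCP pose, the force, the opening and the grip force at its end, in the units of the state.
- r.sense(): the state, without advancing time (a new reading comes with each control period).
- r.read_camera(name): name is "scene" or "top" or "wrist"; returns (picture, depth): 400x640x3 uint8, red, green, blue; 400x640 float32, mm along the optical axis (not along the pixel's ray), 0 where there is no reading.
- r.camera_info(name): a dict with "fov_y" (degrees; the focal length in pixels is half the picture's height over the tangent of half this angle, whatever the lens; pixels are square), "cx", "cy" (the principal point, pixels), "extrinsics" (4x4, takes a point from camera to world coordinates). Camera axes: x right, y up, looking along -z (the intrinsics and any distortion apply to the point x, -y, -z); pixel columns grow to the right and rows downward; lengths in mm; the calibration is good to about 2 mm. A picture is of the moment at which its call begins: read the wrist's pose just before it. camera_info takes no time and is no camera call; for the wrist camera it gives the pose at the moment of the call.
- r.hand_in(): hands the job in; it is judged then, once.
The state is a dict: "time_s": time; "joints": joint angles; "dq": joint speeds; "effort": joint torques, N m; "tcp_pos": TCP position; "tool_rot": TCP orientation; "contact_force": force on the tool from outside, world axes, zero at the start; "moment": the same for the moment, N m; "opening": opening from 0.0 (shut) to 1.0 (fully open); "grip_force": force on a finger pad.
Only numpy, scipy, OpenCV 4.12 (cv2) and the standard library are available. Lean on these libraries where they do the work, as an engineer would, in place of code of your own. Each camera call takes 0.05 s, during which the arm holds its last target. There are 200 camera calls.

### The job

The cookbook stand is set too upright: flip its ratchet pawl back off the teeth (it may stay thrown back) and ease the backrest all the way down to its stop without slamming it. Then take the cookbook out of the wire holder and set it on the stand's ledge, upright on its short edge, about centred and flat against the backrest: lower it gently at the backrest's own slant, do not drop it or let it flop back. Leave the pepper mill, the mug and the jar where they stand.

Things in the scene. Friction and masses are not known exactly. Their poses are not given: they have to be found in the camera images.
- stand: Fixed cookbook stand, dark steel base 215 x 188 mm. Origin on the worktop under its middle, z up; own +x points to the reader's side, where the backrest is hinged; the backrest leans back to -x. Toothed quadrant and pawl are on its -y side. A rest bar behind the backrest is 98 mm high. The stand keeps within x -175 to +120, y -180 to +95 mm and is under 190 mm high.
- hinge (a point): Middle of the backrest's hinge line on the stand, 40 mm above the worktop, 75 mm in front of the stand's origin. The hinge line runs along the stand's y. Axes as the stand's.
- backrest (a joint): Recline of the backrest, rad: 0 = vertical, 0.52 = down at its stop (30 degrees back). Starts at 0.12 to 0.24. Raising clicks freely over the teeth (one per 0.105 rad), but with the pawl in the teeth it cannot go further back, but for up to one tooth of play. Its hinge is stiff: about 3 N at the top edge moves it and it stays where left.
- backrest_top (a point): Middle of the top edge of the backrest, a wooden board 190 mm wide (along y), 12 mm thick. This point is midway in the thickness, 145 mm up the board from the hinge line and 6 mm behind its front face; the hinge line lies in the plane of the front face. Axes turn with the backrest: z up along the board, x out of its front face, y along the hinge.
- ledge (a point): Where the book goes: middle of the line where the board's front face meets the top of its ledge, 12 mm up the board from the hinge line. Axes as backrest_top. The ledge is 190 mm wide and 36 mm deep; its front lip, 6 mm thick, stands 14 mm above the ledge. A book lying flat on the board and resting on the ledge has its origin at x = 12 mm, z = 0 here.
- pawl (a joint): Angle of the gravity pawl, rad: near 0 (0 to 0.2) = leaning forward into the teeth; grows as its top swings back to the stand's -x. It stands vertical at 0.44; beyond that its own weight carries it back to its stop at 1.05, where it stays. Moves freely, under 1 N at the cross-bar.
- pawl_pivot (a point): Point on the pawl's pivot axis (axis along the stand's y) straight across from the middle of the cross-bar, 46 mm above the worktop. Fixed to the stand; axes as the stand's.
- pawl_bar (a point): Middle of the pawl's thumb cross-bar, a round steel bar 12 mm thick that sticks out 52 mm sideways from the lever's top to the stand's -y, clear of the quadrant. 100 mm from the pivot axis, about 137 mm above the worktop when in the teeth; straight above the pivot point when the pawl joint is 0.44.
- cookbook: Closed hardback cookbook in grey cloth, 24 mm thick (own x), 150 mm wide (own y), 195 mm high (own z), about 0.4 kg. Origin at the middle of its bottom edge. It starts standing upright in the wire holder, bottom 8 mm above the worktop; its upper half stands free.
- holder: Steel wire book holder, fixed: base plate 70 x 150 x 8 mm, and on it two wire hoops 126 mm wide and 93 mm high, one on each side of the slot, 30 mm apart inside (across own x). Origin on the worktop under its middle, z up.
- pepper_mill: Bystander: dark wooden pepper mill, 54 mm across, 148 mm high, standing. Origin under its foot.
- mug: Bystander: white mug, 82 mm across plus handle, 92 mm high, standing. Origin under its foot.
- jar: Bystander: glass jar with steel lid, 86 mm across, 115 mm high, standing. Origin under its foot.
Not all that is in view belongs to the job. Leave any pink or yellow look-alike of the cookbook alone.

How it is judged:
By the outcome, as a careful person would: the job done as asked, in the order asked, and still so for the second after the job is handed in, with the robot touching nothing.
It also fails if it takes over 72 s, if anything falls off the work surface, if the arm or the gripper's body presses on something with over 40 N, if the wrist force passes 120 N, or if a joint passes its speed limit or range.

## Working session

There is one attempt and no reset: what is moved stays moved. The work goes in short steps, Python scripts to look and compute and a tool call to move; the robot and the scene stay as the last step left them, time stands still between calls to the robot, and variables do not carry over. Pictures are saved under pics/ and viewed, at most 10 in all, crops included, and the job is handed in when it is done.

Besides the shell and the picture viewer there is one more tool, called as name(argument=value, ...), one argument or row to a line, values as JSON. jog_arm: Moves the arm, as the interface text tells. Its arguments: {"type":"object","properties":{"steps":{"type":"array"},"force":{"type":"number"}},"required":["steps"]}

```bash
ls; mkdir -p pics; python3 - <<'E'
from cell import r
import cv2,numpy as np
s=r.sense();print({k:np.round(v,3).tolist() for k,v in s.items()})
for n in("scene","top"):
    p,d=r.read_camera(n);np.savez(f"pics/{n}0.npz",p=p,d=d);c=r.camera_info(n);print(n,c)
    cv2.imwrite(f"pics/{n}0.png",p[:,:,::-1])
E
```

```text
pics
{'time_s': 0.0, 'joints': [-1.337, 0.469, -0.049, 1.534, 0.024, 1.141, -0.082], 'dq': [-0.001, -0.001, -0.001, 0.001, -0.001, -0.001, -0.0], 'effort': [-0.001, -51.029, -0.047, -23.772, 0.011, 0.008, -0.0], 'tcp_pos': [175.192, 651.277, 230.276], 'tool_rot': [-0.412, -3.114, 0.003], 'contact_force': [-0.764, -0.401, -0.118], 'moment': [0.005, -0.047, 0.038], 'grip_force': 0.0, 'opening': 0.997}
scene {'fov_y': 52.544260165032554, 'cx': 320.26767132337096, 'cy': 192.77130367731215, 'extrinsics': array([[ 8.47953372e-01, -4.01618726e-01,  3.45944329e-01,
         1.01727926e+03],
       [ 5.29985120e-01,  6.30629300e-01, -5.66941318e-01,
        -5.91632516e+02],
       [ 9.53161982e-03,  6.64085149e-01,  7.47596190e-01,
         9.73836132e+02],
       [ 0.00000000e+00,  0.00000000e+00,  0.00000000e+00,
         1.00000000e+00]])}
top {'fov_y': 57.18288172519575, 'cx': 323.2674509440552, 'cy': 197.44809283653166, 'extrinsics': array([[-3.66139021e-02,  9.78597146e-01, -2.02501973e-01,
         3.85796495e+02],
       [-9.99307422e-01, -3.45069423e-02,  1.39265254e-02,
         2.55600509e+01],
       [ 6.64073413e-03,  2.02871628e-01,  9.79182824e-01,
         1.31777133e+03],
       [ 0.00000000e+00,  0.00000000e+00,  0.00000000e+00,
         1.00000000e+00]])}
```

View pics/scene0.png

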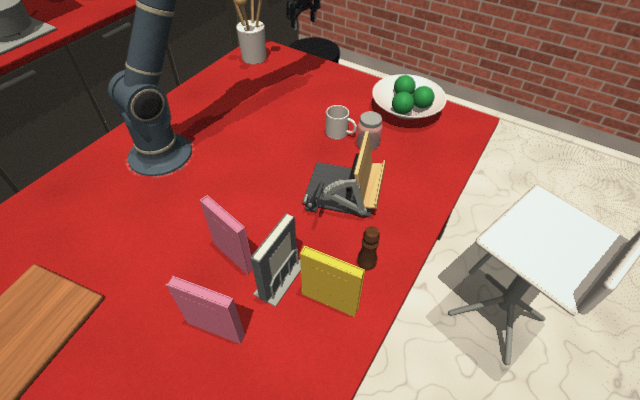

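View pics/top0.png

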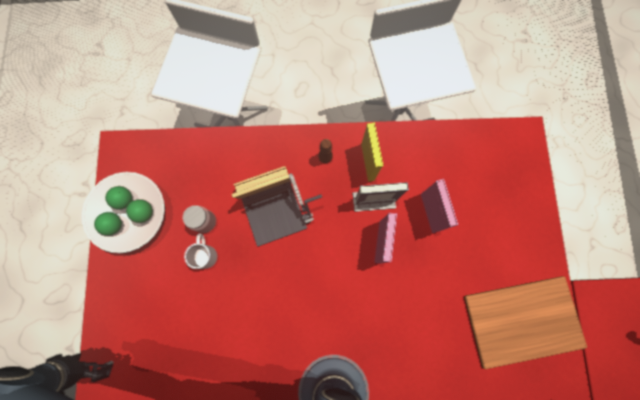

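The scene view shows the grey cookbook in the wire holder at (277,258), with two pink look-alikes at (227,235) and (205,310) and a yellow one at (332,282). The grey one fits: grey cloth, and in the holder. The stand is at (345,190), with its pawl on the near side at about (315,195). The mill is at (369,248), the mug at (338,122) and the jar at (369,130).

```bash
cat > h.py <<'E'
import numpy as np,cv2
from cell import r
def cloud(n,p,d,c=None):
    c=c or r.camera_info(n);f=p.shape[0]/2/np.tan(np.radians(c["fov_y"]/2))
    v,u=np.mgrid[:p.shape[0],:p.shape[1]]
    P=np.stack([(u-c["cx"])*d/f,-(v-c["cy"])*d/f,-d],-1)
    E=c["extrinsics"];return P@E[:3,:3].T+E[:3,3]
def load(n,k):
    z=np.load(f"pics/{n}{k}.npz");W=cloud(n,z["p"],z["d"]);return W,z["p"],z["d"]
E
python3 - <<'E'
from h import *
ims=[]
for n,(x0,y0,w,h) in {"top":(225,115,250,150),"scene":(160,100,250,250)}.items():
    W,p,d=load(n,0)
    hsv=cv2.cvtColor(p,cv2.COLOR_RGB2HSV)
    red=((hsv[...,0]<6)|(hsv[...,0]>174))&(hsv[...,1]>150)&(d>0)
    ins=(W[...,0]>300)&(W[...,0]<900)&(abs(W[...,1])<450)
    m=red&ins; print(n,"table z",np.median(W[m][:,2]),np.percentile(W[m][:,2],[5,95]))
    # affine check plane
    A=np.c_[W[m][:,:2],np.ones(m.sum())];print(np.linalg.lstsq(A,W[m][:,2],rcond=None)[0])
    obj=(W[...,2]>12)&ins&~red
    k,l,st,ce=cv2.connectedComponentsWithStats(obj.astype(np.uint8))
    for i in range(1,k):
        if st[i,4]>60:
            q=W[l==i];print(i,st[i],np.round(np.percentile(q,[1,50,99],axis=0)).tolist(),p[l==i].mean(0).round())
    s=3 if n=="top" else 2.4
    cv2.imwrite(f"pics/{n}_crop.png",cv2.resize(p[y0:y0+h,x0:x0+w,::-1],None,fx=s,fy=s,interpolation=cv2.INTER_CUBIC))
E
```

```text
top table z 0.264106968240867 [-4.22285322  4.81278528]
[ 0.00078288 -0.00217977  0.13348541]
305 [362 122  21  59 811] [[713.0, -182.0, 16.0], [777.0, -157.0, 168.0], [859.0, -142.0, 199.0]] [155. 135.  61.]
349 [319 139  12  23 221] [[466.0, -22.0, 25.0], [800.0, -4.0, 107.0], [827.0, 24.0, 1085.0]] [89. 54. 42.]
422 [ 232  166   90   80 3337] [[499.0, 26.0, 12.0], [634.0, 185.0, 18.0], [748.0, 303.0, 185.0]] [124. 102.  86.]
452 [ 422  179   36   53 1174] [[516.0, -397.0, 17.0], [585.0, -368.0, 154.0], [659.0, -350.0, 199.0]] [134.  81.  92.]
461 [354 182  55  26 893] [[618.0, -253.0, 13.0], [631.0, -176.0, 176.0], [654.0, -106.0, 207.0]] [134. 122. 113.]
510 [190 206  26  27 558] [[544.0, 396.0, 16.0], [577.0, 417.0, 109.0], [622.0, 449.0, 121.0]] [155. 131. 123.]
535 [375 213  22  50 757] [[415.0, -210.0, 17.0], [485.0, -183.0, 189.0], [560.0, -164.0, 199.0]] [164. 104. 118.]
576 [192 234  25  35 306] [[387.0, 44.0, 13.0], [469.0, 406.0, 61.0], [533.0, 449.0, 1257.0]] [157. 135. 130.]
scene table z 1.1610307311826773 [-1.85580553  4.36914797]
[-6.31499644e-04  9.46377875e-04  2.00719781e+00]
1 [326 106  31  31 520] [[418.0, 391.0, 14.0], [478.0, 407.0, 59.0], [532.0, 449.0, 96.0]] [153. 139. 129.]
2 [ 302  113   83  103 4271] [[507.0, 44.0, 13.0], [646.0, 183.0, 60.0], [749.0, 443.0, 184.0]] [127. 112.  92.]
3 [ 200  195   99  107 4301] [[417.0, -254.0, 15.0], [637.0, -196.0, 142.0], [661.0, -109.0, 205.0]] [128.  97.  99.]
4 [ 300  227   79   88 3522] [[716.0, -181.0, 14.0], [803.0, -167.0, 128.0], [861.0, -0.0, 197.0]] [150. 125.  49.]
9 [ 166  276   79   66 2670] [[518.0, -399.0, 15.0], [600.0, -379.0, 146.0], [663.0, -350.0, 197.0]] [164.  95. 108.]
```

View pics/scene_crop.png

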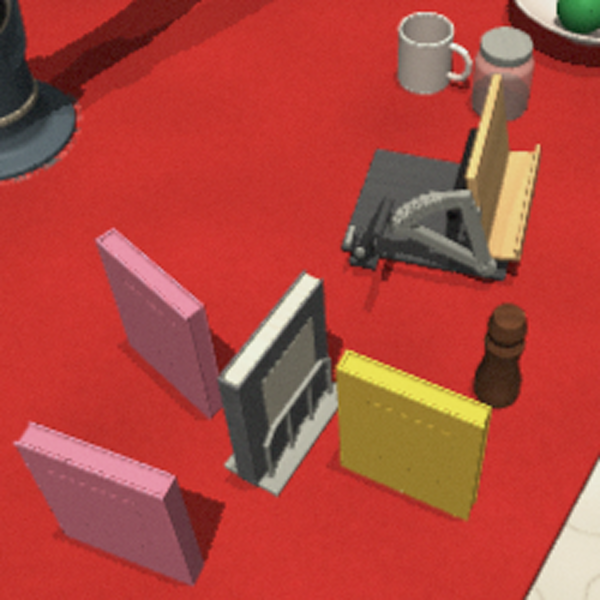

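View pics/top_crop.png

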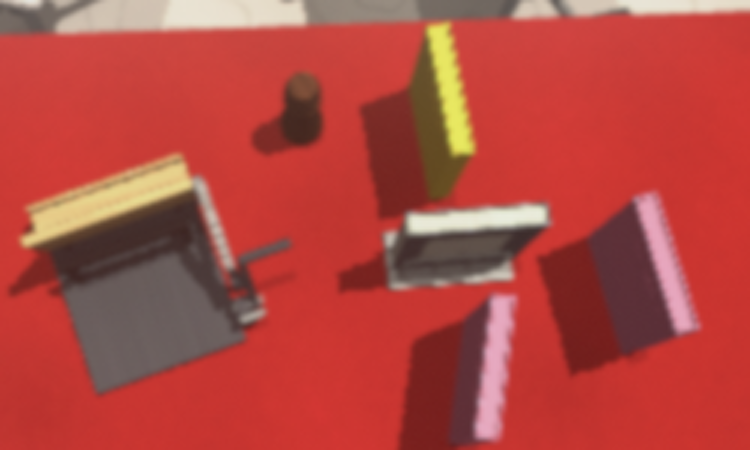

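The crops confirm the grey book, cloth-grey with a white page block, standing in the wire holder; the pink and yellow ones are the look-alikes. The pawl's cross-bar shows in the top crop from (245,260) to (290,243). Next I'll fit the models.

```bash
cat >> h.py <<'E'
from scipy.optimize import least_squares
def sbox(P,lo,hi):
    lo,hi=np.array(lo,float),np.array(hi,float);q=abs(P-(lo+hi)/2)-(hi-lo)/2
    return np.linalg.norm(np.maximum(q,0),axis=1)+np.minimum(q.max(1),0)
def tost(P,x,y,yaw):
    c,s=np.cos(yaw),np.sin(yaw);q=P-[x,y,0];return np.c_[q[:,0]*c+q[:,1]*s,-q[:,0]*s+q[:,1]*c,q[:,2]]
def toboard(S,a):
    q=S-[75,0,40];c,s=np.cos(a),np.sin(a);return np.c_[q[:,0]*c+q[:,2]*s,q[:,1],-q[:,0]*s+q[:,2]*c]
E
cat > fit.py <<'E'
from h import *
import sys
k=sys.argv[1] if len(sys.argv)>1 else 0
wood=[];base=[];bk=[];ALL=[]
for n in("top","scene"):
    W,p,d=load(n,k);hsv=cv2.cvtColor(p,cv2.COLOR_RGB2HSV)
    R=(W[...,0]>470)&(W[...,0]<790)&(W[...,1]>-10)&(W[...,1]<320)&(d>0)
    wm=R&(hsv[...,0]>8)&(hsv[...,0]<26)&(hsv[...,1]>60)&(hsv[...,2]>100)&(W[...,2]>30)
    wood.append(W[wm]);bm=R&(hsv[...,1]<90)&(W[...,2]<25)&(W[...,2]>4);base.append(W[bm])
    ALL.append(W[R&(W[...,2]>12)&(hsv[...,1]<110)])
    B=(W[...,0]>565)&(W[...,0]<700)&(W[...,1]>-275)&(W[...,1]<-90)&(d>0)&(hsv[...,1]<110)
    bk.append(W[B&(W[...,2]>115)&(W[...,2]<215)])
print([len(a) for a in wood+base+bk])
Wd=np.vstack(wood);Bs=np.vstack(base)
def f(v):
    S=tost(Wd,*v[:3]);b=toboard(S,v[3])
    dd=np.min([sbox(b,[-12,-95,0],[0,95,145]),sbox(b,[0,-95,0],[36,95,12]),sbox(b,[36,-95,0],[42,95,26])],axis=0)
    e=sbox(tost(Bs,*v[:3]),[-107.5,-94,0],[107.5,94,v[4]])
    return np.r_[dd,e*.5]
best=min((least_squares(f,[620,170,y0,.18,12],loss="soft_l1",f_scale=2) for y0 in(0.1,.25,.4)),key=lambda s:s.cost)
v=best.x;print("stand x y yaw recline baseh",v.round(3),"rms",np.sqrt(np.median(f(v)**2)))
Bk=np.vstack(bk)
def g(u):
    c,s=np.cos(u[2]),np.sin(u[2]);q=Bk-[u[0],u[1],8];q=np.c_[q[:,0]*c+q[:,1]*s,-q[:,0]*s+q[:,1]*c,q[:,2]]
    return sbox(q,[-12,-75,0],[12,75,195])
b=least_squares(g,[632,-178,-.05,],loss="soft_l1",f_scale=2);print("book",b.x.round(3),np.median(abs(g(b.x))))
for i in (0,1):
    S=tost(ALL[i],*v[:3]);m=(S[:,1]<-125)&(S[:,2]>60)&(S[:,1]>-200);q=S[m];print("bar pts",len(q),np.round(q[np.argsort(q[:,1])][::max(1,len(q)//8)]).tolist(),np.median(q,axis=0) if len(q) else 0)
for i in (0,1):
    S=tost(ALL[i],*v[:3]);m=(S[:,1]<-96)&(S[:,2]>20);q=S[m];print("side",np.round(np.percentile(q,[1,10,50,90,99],axis=0)).tolist())
E
python3 fit.py
```

```text
[765, 1324, 2134, 1347, 608, 1472]
stand x y yaw recline baseh [6.26020e+02 1.91196e+02 3.23000e-01 1.79000e-01 1.46740e+01] rms 0.9210388532257544
book [ 6.39288e+02 -1.78526e+02  4.30000e-02] 0.9873745034226831
bar pts 29 [[-45.0, -166.0, 146.0], [-46.0, -162.0, 145.0], [-48.0, -158.0, 145.0], [-50.0, -154.0, 141.0], [-45.0, -149.0, 147.0], [-47.0, -145.0, 148.0], [-48.0, -141.0, 143.0], [-44.0, -135.0, 146.0], [-46.0, -131.0, 149.0], [-48.0, -127.0, 150.0]] [ -46.70931534 -145.58440456  145.96277162]
bar pts 60 [[-49.0, -168.0, 143.0], [-52.0, -166.0, 144.0], [-42.0, -162.0, 143.0], [-51.0, -159.0, 149.0], [-42.0, -152.0, 143.0], [-46.0, -146.0, 148.0], [-41.0, -141.0, 144.0], [-43.0, -135.0, 150.0], [-50.0, -128.0, 148.0]] [ -46.68073704 -149.85431805  146.0891701 ]
side [[-99.0, -163.0, 47.0], [-88.0, -135.0, 55.0], [-46.0, -104.0, 125.0], [29.0, -98.0, 155.0], [78.0, -96.0, 165.0]]
side [[-96.0, -166.0, 29.0], [-71.0, -118.0, 51.0], [1.0, -101.0, 96.0], [65.0, -98.0, 148.0], [82.0, -96.0, 162.0]]
```

```bash
cat >> h.py <<'E'
from scipy.spatial.transform import Rotation as Ro
ST=[626.0,191.2,.323]
def stw(p):
    c,s=np.cos(ST[2]),np.sin(ST[2]);return np.array([ST[0]+p[0]*c-p[1]*s,ST[1]+p[0]*s+p[1]*c,p[2]])
def Rt(yaw,tilt=0):  # tool y = yawed x, tool z down; tilt leans the tool's top back (toward -x) by tilt
    y=np.array([np.cos(tilt),0,np.sin(tilt)]);z=np.array([np.sin(tilt),0,-np.cos(tilt)])
    M=np.c_[np.cross(y,z),y,z];return Ro.from_euler("z",yaw)*Ro.from_matrix(M)
def goto(pos,Rg,say=""):
    s=r.sense();R=Ro.from_rotvec(s["tool_rot"]);d=R.inv().apply(np.array(pos)-s["tcp_pos"])/40
    w=(R.inv()*Rg).as_rotvec(degrees=True)/8
    print(say,np.round(s["tcp_pos"],1),"row",d.round(3),w.round(3),"F",np.round(s["contact_force"],1),"t",s["time_s"])
E
python3 -c "
from h import *
goto([400,450,270],Rt(.323),'via')
goto([*stw([-5,-150,0])[:2],270],Rt(.323),'above')"
```

```text
via [175.2 651.3 230.4] row [-6.735 -3.403 -0.985] [-1.100e-02  6.000e-03  7.055e+00] F [ 0.5 -0.2  0. ] t 0.1
above [175.2 651.3 230.4] row [-15.84  -11.377  -0.971] [-1.100e-02  6.000e-03  7.055e+00] F [ 0.5 -0.2  0. ] t 0.1
```

jog_arm(
  steps=[
    [0,0,-1,0,0,1,0],
    [-1,-0.7,-1,0,0,2,0],
    [-2,-1.4,-1,0,0,3,0],
    [-3,-2.1,-1,0,0,4,0],
    [-4,-2.8,-1,0,0,5,0],
  ],
  force=30,
)

```text
time_s: 0.6
tcp_pos: [301.6, 500.3, 271.0]
tool_rot: [-1.46, -2.782, 0.001]
contact_force: [0.5, 0.5, -0.5]
opening: 0.142
grip_force: 0.0
```

```bash
python3 -c "
from h import *
goto([*stw([-5,-150,0])[:2],270],Rt(.323),'above')"
```

```text
above [301.6 500.3 271. ] row [-14.534   1.121   0.027] [-3.000e-03  2.000e-03  2.015e+00] F [ 0.5  0.5 -0.5] t 0.6
```

jog_arm(
  steps=[
    [-1.2,0.1,0,0,0,0.5,0],
    [-2.4,0.2,0,0,0,1,0],
    [-3.6,0.3,0,0,0,1.5,0],
    [-4.8,0.4,0,0,0,2,0],
    [-6,0.45,0,0,0,2,0],
  ],
)

```text
time_s: 1.1
tcp_pos: [453.8, 314.0, 271.1]
tool_rot: [-1.827, -2.556, 0.0]
contact_force: [0.9, 0.1, 0.2]
opening: -0.0
grip_force: 0.0
```

```bash
python3 -c "
from h import *
goto([*stw([-5,-150,0])[:2],270],Rt(.323),'above')"
```

```text
above [453.8 314.  271.1] row [-8.047  2.93   0.027] [-0.001 -0.     0.048] F [0.9 0.1 0.2] t 1.1
```

jog_arm(
  steps=[
    [-1.1,0.4,0,0,0,0,0],
    [-2.2,0.8,0,0,0,0,0],
    [-3.3,1.2,0,0,0,0,0],
    [-4.4,1.6,0,0,0,0,0],
    [-5.5,2,0,0,0,0,0],
  ],
)

```text
time_s: 1.6
tcp_pos: [600.7, 132.1, 270.9]
tool_rot: [-1.825, -2.556, 0.0]
contact_force: [0.1, 0.7, -0.0]
opening: 0.002
grip_force: 0.0
```

jog_arm(
  steps=[
    [-1,0.4,0,0,0,0,0],
    [-2,0.8,0,0,0,0,0],
    [-2.5,0.93,0,0,0,0,0],
    [-2.5,0.93,0,0,0,0,0],
  ],
)

```text
time_s: 2.0
tcp_pos: [668.6, 46.2, 270.4]
tool_rot: [1.833, 2.55, -0.004]
contact_force: [-0.3, -0.3, 0.7]
opening: 0.001
grip_force: 0.0
```

```bash
python3 -c "
from h import *
import cv2
p,d=r.read_camera('wrist');np.savez('pics/wrist1.npz',p=p,d=d);cv2.imwrite('pics/wrist1.png',p[:,:,::-1])
W=cloud('wrist',p,d)
S=tost(W.reshape(-1,3),*ST);S=S[d.ravel()>0]
m=(S[:,1]<-125)&(S[:,1]>-175)&(S[:,2]>110)&(S[:,2]<160)&(abs(S[:,0]+50)<40);q=S[m];print(len(q),np.percentile(q,[2,50,98],axis=0).round(1).tolist() if len(q) else '')
goto(stw([-5,-150,270]),Rt(.323),'above')
goto(stw([-5,-150,125]),Rt(.323),'down')"
```

```text
685 [[-50.6, -162.9, 140.8], [-44.5, -143.6, 145.1], [-39.6, -125.8, 147.0]]
above [667.7  49.3 270.4] row [-0.054  0.011  0.011] [-0.011  0.002  0.031] F [ 0.3  0.6 -0.1] t 2.05
down [667.7  49.3 270.4] row [-0.054  0.017  3.636] [-0.011  0.002  0.031] F [ 0.3  0.6 -0.1] t 2.05
```

jog_arm(
  steps=[
    [0,0,1,0,0,0,0],
    [0,0,2,0,0,0,0],
    [0,0,3,0,0,0,0],
    [0,0,3.65,0,0,0,0],
    [0,0,3.65,0,0,0,0],
  ],
)

```text
time_s: 2.55
tcp_pos: [663.7, 53.7, 120.8]
tool_rot: [-1.817, -2.553, 0.008]
contact_force: [-0.8, -0.4, -0.5]
opening: -0.001
grip_force: 0.0
```

jog_arm(
  steps=[
    [0,-0.25,0,0,0,0,0],
    [0,-0.5,0,0,0,0,0],
    [0,-0.75,0,0,0,0,0],
    [0,-1.0,0,0,0,0,0],
    [0,-1.2,0,0,0,0,0],
  ],
)

```text
time_s: 3.05
tcp_pos: [621.5, 35.1, 126.3]
tool_rot: [1.826, 2.556, 0.002]
contact_force: [0.0, -0.6, -0.9]
opening: -0.002
grip_force: 0.1
```

jog_arm(
  steps=[
    [0,-0.25,0,0,0,0,0],
    [0,-0.5,0,0,0,0,0],
    [0,-0.75,0,0,0,0,0],
    [0,-0.9,0,0,0,0,0],
    [0,-0.9,0,0,0,0,0],
  ],
)

```text
time_s: 3.55
tcp_pos: [587.3, 23.4, 125.3]
tool_rot: [-1.826, -2.556, 0.0]
contact_force: [-0.6, 0.4, -0.5]
opening: -0.004
grip_force: 0.0
```

```bash
python3 -c "
from h import *
s=r.sense();print(tost(np.array([s['tcp_pos']]),*ST))
p,d=r.read_camera('scene');W=cloud('scene',p,d)
S=tost(W.reshape(-1,3),*ST);S=S[d.ravel()>0]
m=(S[:,1]<-118)&(S[:,1]>-175)&(S[:,2]>100)&(S[:,2]<160)&(S[:,0]>-160)&(S[:,0]<-20);q=S[m];print(len(q),np.percentile(q,[2,25,50,75,98],axis=0).round(1).tolist())
goto(s['tcp_pos'],Rt(.323))
cv2.imwrite('pics/s2.png',cv2.resize(p[100:260,250:450,::-1],None,fx=3,fy=3))"
```

```text
[[ -89.94305805 -146.88616012  125.25181421]]
137 [[-142.7, -166.6, 125.4], [-136.0, -156.3, 133.3], [-102.8, -152.7, 136.2], [-88.3, -144.3, 146.5], [-77.6, -122.0, 158.5]]
 [588.1  23.8 125.4] row [-0.003 -0.021  0.003] [ 0.002 -0.001  0.053] F [ 0.6 -0.4 -0.5] t 3.6
```

Cross-bar points now sit at x≈-138, z≈130, so the pawl is thrown back to its stop. Next I'll go up and over to the front of the backrest.

jog_arm(
  steps=[
    [0,0,-1,0,0,0,0],
    [0,0,-2,0,0,0,0],
    [0,0,-3,0,0,0,0],
    [0.5,0.6,-3.3,0,0,0,0],
    [1.2,1.5,-3.3,0,0,0,0],
  ],
)

```text
time_s: 4.1
tcp_pos: [631.5, 86.5, 261.6]
tool_rot: [1.829, 2.548, 0.008]
contact_force: [1.1, 0.2, -0.6]
opening: 0.003
grip_force: 0.0
```

jog_arm(
  steps=[
    [0.7,0.9,0,0,0,0,0],
    [1.4,1.8,0,0,0,0,0],
    [2.1,2.7,0,0,0,0,0],
    [2.5,3.2,0,0,0,0,0],
    [2.5,3.2,0,0,0,0,0],
  ],
)

```text
time_s: 4.6
tcp_pos: [718.6, 231.0, 255.3]
tool_rot: [-1.816, -2.562, -0.002]
contact_force: [-0.4, 0.7, 0.3]
opening: 0.002
grip_force: 0.0
```

```bash
python3 -c "
from h import *
p,d=r.read_camera('wrist');cv2.imwrite('pics/w3.png',p[:,:,::-1])
s=r.sense();print(tost(np.array([s['tcp_pos']]),*ST))
goto(stw([95,0,145]),Rt(.323))"
```

```text
[[ 98.93178358   5.22815475 255.73671212]]
 [718.2 227.6 255.7] row [-0.13  -0.097  2.769] [-0.008 -0.001  0.082] F [ 0.  -0.3  0. ] t 4.65
```

View pics/w3.png

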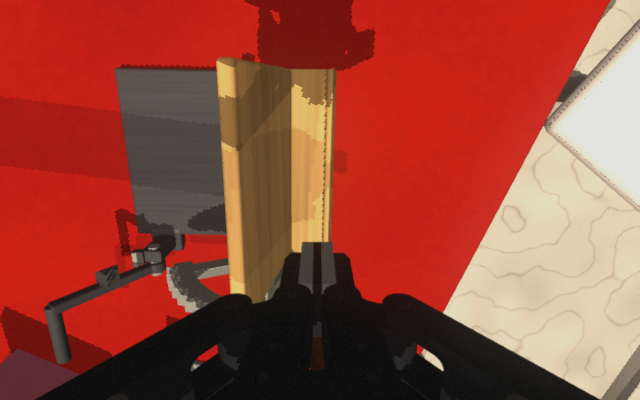

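The wrist view shows the pawl thrown back, its lever and bar at (60,330), clear of the teeth. The fingers at (318,260) are just in front of the board's face, above the ledge. Next I'll lower and then push slowly.

jog_arm(
  steps=[
    [-0.1,0,0.9,0,0,0,0],
    [-0.1,0,1.8,0,0,0,0],
    [-0.1,0,2.5,0,0,0,0],
    [-0.1,0,2.75,0,0,0,0],
    [-0.1,0,2.75,0,0,0,0],
  ],
)

```text
time_s: 5.15
tcp_pos: [718.5, 219.7, 146.1]
tool_rot: [-1.827, -2.554, 0.004]
contact_force: [-0.1, 0.1, 0.8]
opening: -0.002
grip_force: 0.0
```

jog_arm(
  steps=[
    [0,-0.12,0,0,0,0,0],
    [0,-0.24,0,0,0,0,0],
    [0,-0.36,0,0,0,0,0],
    [0,-0.48,0,0,0,0,0],
    [0,-0.6,0,0,0,0,0],
  ],
)

```text
time_s: 5.65
tcp_pos: [696.3, 213.2, 147.9]
tool_rot: [1.825, 2.557, 0.001]
contact_force: [-1.1, -0.3, 0.4]
opening: -0.004
grip_force: 0.0
```

jog_arm(
  steps=[
    [0,-0.1,0,0,0,0,0],
    [0,-0.2,0,0,0,0,0],
    [0,-0.3,0,0,0,0,0],
    [0,-0.4,0,0,0,0,0],
    [0,-0.5,0,0,0,0,0],
  ],
)

```text
time_s: 6.15
tcp_pos: [677.9, 207.0, 147.4]
tool_rot: [1.825, 2.556, 0.002]
contact_force: [2.9, 1.6, -1.8]
opening: -0.001
grip_force: 1.5
```

```bash
cat > board.py <<'E'
from h import *
def board():
    s=r.sense();print("tcp st",tost(np.array([s['tcp_pos']]),*ST).round(1),"F",np.round(s['contact_force'],1),s["time_s"])
    Q=[]
    for n in("top","scene"):
        p,d=r.read_camera(n);W=cloud(n,p,d);hsv=cv2.cvtColor(p,cv2.COLOR_RGB2HSV)
        m=(d>0)&(hsv[...,0]>8)&(hsv[...,0]<26)&(hsv[...,1]>60)&(hsv[...,2]>100)&(W[...,2]>30)
        S=tost(W[m],*ST);Q.append(S[(abs(S[:,1])<100)&(S[:,0]>-60)&(S[:,0]<125)&(S[:,2]<195)])
    Q=np.vstack(Q)
    def f(v):
        b=toboard(Q,v[0]);return np.min([sbox(b,[-12,-95,0],[0,95,145]),sbox(b,[0,-95,0],[36,95,12]),sbox(b,[36,-95,0],[42,95,26])],axis=0)
    o=min((least_squares(f,[a],loss="soft_l1",f_scale=2) for a in(.2,.35,.5)),key=lambda o:o.cost)
    print("recline",o.x,len(Q),np.median(abs(f(o.x))))
if __name__=="__main__":board()
E
python3 board.py
```

```text
tcp st [[ 54.2  -1.5 147.4]] F [ 2.9  1.6 -1.8] 6.15
recline [0.29459411] 1569 1.0279440545435516
```

jog_arm(
  steps=[
    [0,-0.1,0,0,0,0,0],
    [0,-0.2,0,0,0,0,0],
    [0,-0.3,0,0,0,0,0],
    [0,-0.4,0,0,0,0,0],
    [0,-0.5,0,0,0,0,0],
  ],
)

```text
time_s: 6.75
tcp_pos: [658.5, 200.1, 147.4]
tool_rot: [1.826, 2.557, 0.0]
contact_force: [3.4, 1.4, 0.0]
opening: -0.002
grip_force: 1.3
```

jog_arm(
  steps=[
    [0,-0.03,0,0,0,0,0],
    [0,-0.06,0,0,0,0,0],
    [0,-0.09,0,0,0,0,0],
    [0,-0.12,0,0,0,0,0],
    [0,-0.15,0,0,0,0,0],
  ],
)

```text
time_s: 7.25
tcp_pos: [653.0, 198.3, 147.3]
tool_rot: [-1.825, -2.557, -0.0]
contact_force: [3.2, 0.8, 0.0]
opening: 0.003
grip_force: 1.2
```

```bash
python3 board.py
```

```text
tcp st [[ 27.9  -1.8 147.3]] F [3.2 0.8 0. ] 7.25
recline [0.47860403] 2006 0.9184255800865371
```

jog_arm(
  steps=[
    [0,-0.025,0,0,0,0,0],
    [0,-0.05,0,0,0,0,0],
    [0,-0.075,0,0,0,0,0],
    [0,-0.1,0,0,0,0,0],
    [0,-0.125,0,0,0,0,0],
  ],
)

```text
time_s: 7.85
tcp_pos: [648.3, 196.7, 147.3]
tool_rot: [-1.826, -2.557, -0.0]
contact_force: [3.0, 0.3, 0.4]
opening: -0.004
grip_force: 1.2
```

jog_arm(
  steps=[
    [0,-0.015,0,0,0,0,0],
    [0,-0.03,0,0,0,0,0],
    [0,-0.04,0,0,0,0,0],
  ],
)

```text
time_s: 8.15
tcp_pos: [647.9, 196.6, 147.7]
tool_rot: [1.824, 2.555, 0.004]
contact_force: [6.2, 2.6, -0.7]
opening: -0.002
grip_force: 2.4
```

jog_arm(
  steps=[
    [0,-0.02,0,0,0,0,0],
    [0,-0.04,0,0,0,0,0],
  ],
)

```text
time_s: 8.35
tcp_pos: [647.6, 196.5, 148.1]
tool_rot: [1.823, 2.554, 0.007]
contact_force: [9.1, 2.9, -0.8]
opening: -0.002
grip_force: 3.5
```

```bash
python3 board.py
```

```text
tcp st [[ 22.2  -1.8 148.1]] F [ 9.1  2.9 -0.8] 8.35
recline [0.51007516] 2077 0.9447546086040433
```

The force is rising with the arm stalled and the fit gives 0.51 rad, so the backrest is on its stop. Next I'll back off and go to the book.

jog_arm(
  steps=[
    [0,0.3,0,0,0,0,0],
    [0,0.5,-0.6,0,0,0,0],
    [0,0.5,-1.6,0,0,0,0],
    [0,0.5,-2.6,0,0,0,0],
    [0,0.5,-3.1,0,0,0,0],
  ],
)

```text
time_s: 8.95
tcp_pos: [664.2, 201.5, 274.8]
tool_rot: [1.826, 2.556, 0.002]
contact_force: [-0.0, 0.4, -0.1]
opening: 0.003
grip_force: 0.0
```

```bash
python3 board.py; python3 -c "
from h import *
goto([639.3,-178.5,275],Rt(.043))"
```

```text
tcp st [[ 39.5  -2.4 274.8]] F [-0.   0.4 -0.1] 8.95
recline [0.50994291] 2627 0.9565544399485404
 [664.8 201.7 274.9] row [-8.785 -3.687 -0.018] [ 0.026 -0.006  2.057] F [-0.1  0.3  0.5] t 9.05
```

jog_arm(
  steps=[
    [-1.1,-0.46,0,0,0,0.4,50],
    [-2.2,-0.92,0,0,0,0.8,50],
    [-3.3,-1.38,0,0,0,1.2,50],
    [-4.4,-1.84,0,0,0,1.6,50],
    [-5.5,-2.3,0,0,0,2.05,50],
  ],
)

```text
time_s: 9.55
tcp_pos: [646.3, -37.4, 269.4]
tool_rot: [-2.171, -2.265, 0.005]
contact_force: [0.5, -0.5, 0.3]
opening: 0.582
grip_force: 0.0
```

```bash
python3 -c "
from h import *
goto([639.3,-178.5,275],Rt(.043))"
```

```text
[646.3 -37.4 269.4] row [-3.516 -0.325 -0.141] [-0.037 -0.005 -0.007] F [ 0.5 -0.5  0.3] t 9.55
```

jog_arm(
  steps=[
    [-1.1,-0.1,0,0,0,0,50],
    [-2.2,-0.2,0,0,0,0,50],
    [-3.2,-0.3,0,0,0,0,50],
    [-3.5,-0.3,0,0,0,0,50],
    [-3.5,-0.3,0,0,0,0,50],
  ],
)

```text
time_s: 10.05
tcp_pos: [640.8, -178.9, 269.7]
tool_rot: [-2.175, -2.262, 0.004]
contact_force: [-0.6, 0.6, -0.2]
opening: 0.585
grip_force: 0.0
```

```bash
python3 -c "
from h import *
for n in ('top','wrist','scene'):
    p,d=r.read_camera(n);np.savez(f'pics/{n}5.npz',p=p,d=d);W=cloud(n,p,d);hsv=cv2.cvtColor(p,cv2.COLOR_RGB2HSV)
    m=(d>0)&(W[...,2]>193)&(W[...,2]<212)&(abs(W[...,0]-639)<40)&(abs(W[...,1]+178)<95)&(hsv[...,1]<80)
    q=W[m];print(n,len(q))
    if len(q)>20:
        c,sz,an=cv2.minAreaRect(q[:,:2].astype(np.float32));print(c,sz,an,np.median(q[:,2]))
    if n=='wrist':cv2.imwrite('pics/w5.png',p[:,:,::-1])
goto([639.3,-178.5,159],Rt(.043))"
```

```text
top 129
(638.1555786132812, -135.41976928710938) (23.85599136352539, 55.98676681518555) 2.621278762817383 200.7279329505152
wrist 8064
(641.55029296875, -176.54751586914062) (24.06073760986328, 149.75759887695312) 2.691258192062378 200.12658311770195
scene 572
(640.182373046875, -179.96873474121094) (24.782556533813477, 149.20326232910156) 2.109405755996704 201.31811587971316
 [ 642.9 -173.4  270.2] row [-0.129 -0.091  2.779] [-0.014 -0.016  0.032] F [-0.8  0.1 -0.3] t 10.2
```

View pics/w5.png

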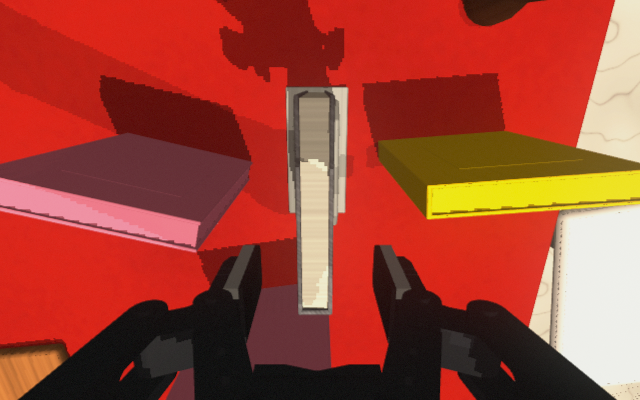

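The wrist view shows the grey book with its page block at (315,200), centred between the open fingers at (248,270) and (388,270). The pink and yellow books are clear. Next I'll descend.

jog_arm(
  steps=[
    [0,0,0.7,0,0,0,50],
    [0,0,1.4,0,0,0,50],
    [0,0,2.1,0,0,0,50],
    [0,0,2.7,0,0,0,50],
    [0,0,2.72,0,0,0,50],
  ],
)

```text
time_s: 10.7
tcp_pos: [641.0, -172.2, 158.5]
tool_rot: [-2.162, -2.269, 0.005]
contact_force: [-0.4, -0.2, -0.8]
opening: 0.584
grip_force: 0.0
```

jog_arm(
  steps=[
    [0,0,0,0,0,0,50],
    [0,0,0,0,0,0,15],
    [0,0,0,0,0,0,15],
    [0,0,0,0,0,0,15],
    [0,0,0,0,0,0,15],
  ],
  force=60,
)

```text
time_s: 11.2
tcp_pos: [643.6, -176.1, 164.3]
tool_rot: [2.17, 2.27, 0.003]
contact_force: [-1.6, 1.3, 5.2]
opening: 0.274
grip_force: 60.4
```

jog_arm(
  steps=[
    [0,0,0,0,0,0,15],
    [0,0,0,0,0,0,15],
    [0,0,0,0,0,0,15],
  ],
)

```text
time_s: 11.5
tcp_pos: [643.6, -176.2, 164.3]
tool_rot: [2.17, 2.27, 0.003]
contact_force: [-1.0, 1.6, 6.1]
opening: 0.272
grip_force: 60.4
```

jog_arm(
  steps=[
    [0,0,-0.3,0,0,0,15],
    [0,0,-0.9,0,0,0,15],
    [0,0,-1.6,0,0,0,15],
    [0,0,-2.4,0,0,0,15],
    [0,0,-3.2,0,0,0,15],
  ],
)

```text
time_s: 12.0
tcp_pos: [642.1, -176.0, 290.9]
tool_rot: [-2.171, -2.268, 0.002]
contact_force: [0.7, -0.3, -5.0]
opening: 0.274
grip_force: 59.4
```

jog_arm(
  steps=[
    [0,0,-0.6,0,0,0,15],
    [0,0,-1.1,0,0,0,15],
    [0,0,-1.4,0,0,0,15],
    [0,0,-1.4,0,0,0,15],
  ],
)

```text
time_s: 12.4
tcp_pos: [643.3, -176.6, 347.9]
tool_rot: [2.17, 2.268, 0.002]
contact_force: [0.7, -0.5, -4.6]
opening: 0.275
grip_force: 59.4
```

```bash
cat >> h.py <<'E'
A=.52;H=156.
def place(bx,bz,by=0,a=A,h=H):  # TCP (world) with book at ledge-frame bx,by,bz
    c,s=np.cos(a),np.sin(a);X=np.array([c,0,s]);Z=np.array([-s,0,c])
    return stw(np.array([75,by,40])+X*bx+Z*(12+bz+h))
E
python3 -c "
from h import *
Q=[]
for n in('scene','top'):
    p,d=r.read_camera(n);np.savez(f'pics/{n}6.npz',p=p,d=d);W=cloud(n,p,d);hsv=cv2.cvtColor(p,cv2.COLOR_RGB2HSV)
    m=(d>0)&(abs(W[...,0]-640)<60)&(abs(W[...,1]+177)<110)&(hsv[...,1]<90)&(W[...,2]>130)
    q=W[m&(W[...,2]<325)];print(n,len(q),np.percentile(q,[1,50,99],axis=0).round(0).tolist())
goto(place(20,150),Rt(.323,A))"
```

```text
scene 1772 [[634.0, -255.0, 197.0], [653.0, -199.0, 266.0], [657.0, -108.0, 324.0]]
top 221 [[627.0, -163.0, 194.0], [628.0, -129.0, 264.0], [648.0, -107.0, 323.0]]
 [ 642.3 -176.   345.2] row [ 8.737 -1.579  0.493] [-3.713  0.512 -1.954] F [-0.3  0.  -4.9] t 12.5
```

jog_arm(
  steps=[
    [0.5,-0.1,0,-0.2,0,-0.1,15],
    [1.5,-0.25,0.05,-0.6,0.1,-0.3,15],
    [2.6,-0.45,0.1,-1.1,0.15,-0.6,15],
    [3.7,-0.65,0.2,-1.55,0.2,-0.8,15],
    [4.8,-0.85,0.25,-2,0.28,-1.05,15],
  ],
)

```text
time_s: 13.0
tcp_pos: [598.1, 15.9, 334.0]
tool_rot: [1.881, 2.286, 0.339]
contact_force: [0.7, 0.0, -4.6]
opening: 0.274
grip_force: 60.4
```

```bash
python3 -c "
from h import *
goto(place(20,150,3),Rt(.323,A))"
```

```text
[598.1  15.9 334. ] row [ 4.025 -0.173  0.239] [-1.717  0.23  -0.892] F [ 0.7  0.  -4.6] t 13.0
```

jog_arm(
  steps=[
    [1,-0.05,0.05,-0.45,0.05,-0.2,15],
    [2,-0.1,0.1,-0.9,0.1,-0.45,15],
    [3,-0.15,0.2,-1.3,0.17,-0.7,15],
    [3.7,-0.17,0.22,-1.6,0.2,-0.85,15],
    [4,-0.17,0.24,-1.7,0.23,-0.9,15],
  ],
)

```text
time_s: 13.5
tcp_pos: [561.7, 173.4, 325.0]
tool_rot: [1.619, 2.262, 0.593]
contact_force: [-0.1, -0.1, -5.4]
opening: 0.277
grip_force: 60.6
```

jog_arm(
  steps=[
    [0,0,0,0,0,0,15],
    [0,0,0,0,0,0,15],
  ],
)

```text
time_s: 13.7
tcp_pos: [565.8, 168.7, 327.4]
tool_rot: [1.625, 2.252, 0.594]
contact_force: [1.2, -0.8, -5.2]
opening: 0.271
grip_force: 60.6
```

```bash
cat > bk.py <<'E'
from h import *
import sys
hide=sys.argv[1]
goto(place(20,150,3),Rt(.323,A),"pre");goto(place(12,0,3),Rt(.323,A),"fin")
Q=[]
for n in('scene','top'):
    p,d=r.read_camera(n);W=cloud(n,p,d);hsv=cv2.cvtColor(p,cv2.COLOR_RGB2HSV)
    if n=='scene':cv2.imwrite(f'pics/{hide}.png',cv2.resize(p[60:260,240:440,::-1],None,fx=3,fy=3))
    b=toboard(tost(W.reshape(-1,3),*ST),A);m=(d.ravel()>0)&(hsv[...,1].ravel()<75)&(b[:,0]>-16)&(b[:,0]<60)&(abs(b[:,1])<100)&(b[:,2]>30)&(b[:,2]<330)
    s=r.sense();tz=toboard(tost(np.array([s['tcp_pos']]),*ST),A)[0]
    q=b[m&((b[:,2]<tz[2]-8)|(abs(b[:,1]-tz[1])>48))&(b[:,2]<tz[2]+45)];print(n,len(q),np.percentile(q,[1,25,50,75,99],axis=0).round(1).tolist(),"tcp board",tz.round(1));Q.append(q)
Q=np.vstack(Q)
def g(u):
    S=Ro.from_euler('yz',u[3:5]).inv().apply(Q-[u[0],u[1],u[2]]);return sbox(S,[-12,-75,0],[12,75,195])
o=least_squares(g,[tz[0],tz[1],tz[2]-156,0,0],loss='soft_l1',f_scale=1.5);print("book in ledge frame x,y,z,tilt,yaw",(o.x-[0,0,12,0,0]).round(3),np.median(abs(g(o.x))))
E
python3 bk.py a
```

```text
pre [565.8 168.7 327.4] row [ 0.131 -0.049  0.015] [-0.019  0.023 -0.01 ] F [ 1.2 -0.8 -5.2] t 13.7
fin [565.8 168.7 327.4] row [ 0.143 -0.239  3.766] [-0.019  0.023 -0.01 ] F [ 1.2 -0.8 -5.2] t 13.7
scene 1756 [[-6.4, -99.0, 54.4], [29.6, -78.3, 200.9], [32.0, -40.8, 242.5], [32.9, 11.5, 281.9], [34.7, 66.4, 326.5]] tcp board [ 22.5  -2.8 318.8]
top 587 [[-5.5, -98.6, 71.8], [33.0, -57.8, 202.9], [33.7, -24.4, 245.2], [34.3, 33.9, 285.5], [35.8, 62.9, 324.9]] tcp board [ 22.7  -2.9 318.9]
book in ledge frame x,y,z,tilt,yaw [ 1.89110e+01 -5.11100e+00  1.11297e+02  1.60000e-02 -3.00000e-03] 0.8166891396084512
```

View pics/a.png

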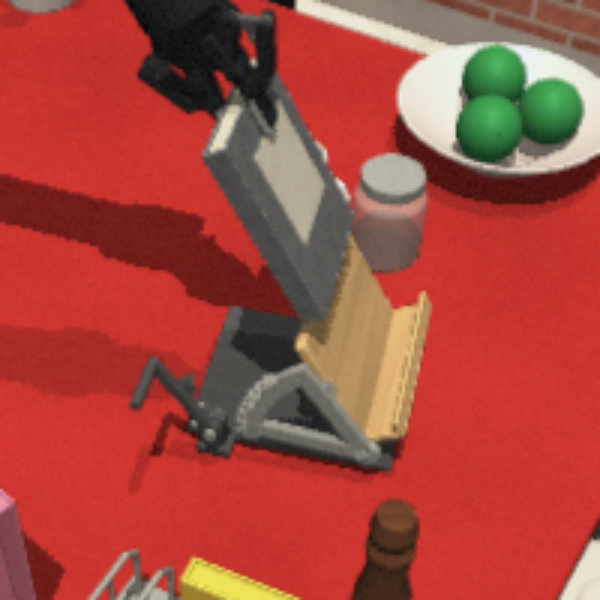

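The picture shows the pawl thrown back at (150,380) and the book held at the board's slant in front of and above the backrest, with the ledge empty at (400,370). I'll lower to about 40 mm above the ledge and recheck.

jog_arm(
  steps=[
    [0.05,-0.03,0.3,0,0,0,15],
    [0.1,-0.06,0.9,0,0,0,15],
    [0.14,-0.1,1.6,0,0,0,15],
    [0.14,-0.12,2.3,0,0,0,15],
    [0.14,-0.12,2.75,0,0,0,15],
  ],
)

```text
time_s: 14.3
tcp_pos: [611.9, 190.9, 227.2]
tool_rot: [1.624, 2.253, 0.593]
contact_force: [0.2, 0.3, -4.9]
opening: 0.269
grip_force: 60.7
```

jog_arm(
  steps=[
    [0,0,0,0,0,0,15],
    [0,0,0,0,0,0,15],
  ],
)

```text
time_s: 14.5
tcp_pos: [612.0, 190.9, 229.8]
tool_rot: [1.623, 2.252, 0.596]
contact_force: [0.1, 0.1, -5.2]
opening: 0.273
grip_force: 60.5
```

```bash
sed -i "s/(b\[:,2\]>30)/(b[:,2]>tz[2]-150)/; s/abs(b\[:,1\])<100/abs(b[:,1])<88/; s/(b\[:,0\]>-16)/(b[:,0]>2)/" bk.py
python3 - <<'E'
s=open('bk.py').read()
l="    s=r.sense();tz="; i=s.index(l); j=s.index("\n",i)
line=s[i:j+1]; s=s[:i]+s[j+1:]; k=s.index("    b=toboard"); s=s[:k]+line+s[k:]
open('bk.py','w').write(s)
E
python3 bk.py b
```

```text
pre [612.  190.9 229.8] row [-0.036  0.055 -2.736] [-0.011  0.018 -0.004] F [ 0.1  0.1 -5.2] t 14.5
fin [612.  190.9 229.8] row [-0.027 -0.14   1.014] [-0.011  0.018 -0.004] F [ 0.1  0.1 -5.2] t 14.5
scene 1554 [[5.4, -75.5, 61.3], [24.6, -71.0, 105.4], [27.8, -40.8, 148.5], [28.8, 16.5, 189.0], [30.5, 73.0, 248.3]] tcp board [ 18.1   4.3 209.3]
top 585 [[8.0, -74.2, 66.9], [28.0, -54.7, 124.0], [29.2, -22.3, 177.2], [29.9, 50.4, 241.1], [31.1, 70.8, 250.5]] tcp board [ 18.4   4.5 209.7]
book in ledge frame x,y,z,tilt,yaw [ 1.5461e+01  1.9180e+00  3.9380e+01  1.4000e-02 -1.0000e-03] 0.7318656061898565
```

jog_arm(
  steps=[
    [0,0,0.2,0,0,0,15],
    [0,0,0.4,0,0,0,15],
    [0,0,0.6,0,0,0,15],
    [0,0,0.75,0,0,0,15],
    [0,-0.03,0.8,0,0,0,15],
  ],
)

```text
time_s: 15.1
tcp_pos: [625.9, 196.4, 201.0]
tool_rot: [1.622, 2.253, 0.597]
contact_force: [0.0, 0.8, -4.7]
opening: 0.268
grip_force: 60.5
```

jog_arm(
  steps=[
    [0,-0.02,0.03,0,0,0,15],
    [0,-0.03,0.05,0,0,0,15],
    [0,-0.04,0.07,0,0,0,15],
    [0,-0.04,0.09,0,0,0,15],
    [0,-0.04,0.09,0,0,0,15],
  ],
)

```text
time_s: 15.6
tcp_pos: [626.4, 196.6, 198.4]
tool_rot: [1.621, 2.252, 0.599]
contact_force: [0.4, 0.3, -4.0]
opening: 0.273
grip_force: 60.7
```

```bash
python3 bk.py c
```

```text
pre [626.4 196.6 198.4] row [-0.054  0.116 -3.609] [0.004 0.009 0.001] F [ 0.4  0.3 -4. ] t 15.6
fin [626.4 196.6 198.4] row [-0.049 -0.086  0.141] [0.004 0.009 0.001] F [ 0.4  0.3 -4. ] t 15.6
scene 1469 [[4.1, -74.8, 26.6], [22.5, -70.3, 70.8], [25.6, -40.0, 114.0], [26.6, 16.3, 154.2], [28.7, 73.5, 213.9]] tcp board [ 15.4   5.  173.7]
top 536 [[4.9, -73.3, 32.4], [25.4, -53.7, 92.1], [26.5, -22.6, 141.5], [27.2, 52.3, 206.1], [28.4, 71.7, 213.9]] tcp board [ 15.4   5.  173.7]
book in ledge frame x,y,z,tilt,yaw [ 1.3256e+01  2.9400e+00  3.9540e+00  1.2000e-02 -1.0000e-03] 0.6793132131996149
```

jog_arm(
  steps=[
    [0,0,0.02,0,0,0,15],
    [0,-0.01,0.04,0,0,0,15],
    [0,-0.01,0.06,0,0,0,15],
    [0,-0.01,0.08,0,0,0,15],
    [0,-0.01,0.08,0,0,0,15],
  ],
)

```text
time_s: 16.2
tcp_pos: [627.8, 197.1, 195.3]
tool_rot: [1.621, 2.252, 0.599]
contact_force: [1.5, 1.7, -4.7]
opening: 0.272
grip_force: 60.6
```

jog_arm(
  steps=[
    [0,0,0.015,0,0,0,15],
    [0,0,0.03,0,0,0,15],
    [0,0,0.03,0,0,0,15],
  ],
)

```text
time_s: 16.5
tcp_pos: [628.3, 197.2, 194.3]
tool_rot: [1.621, 2.252, 0.599]
contact_force: [-0.4, 0.3, -5.0]
opening: 0.274
grip_force: 60.7
```

jog_arm(
  steps=[
    [0,0,0.015,0,0,0,15],
    [0,0,0.03,0,0,0,15],
    [0,0,0.03,0,0,0,15],
  ],
)

```text
time_s: 16.8
tcp_pos: [628.8, 197.4, 193.3]
tool_rot: [1.622, 2.252, 0.599]
contact_force: [1.9, 1.0, -3.9]
opening: 0.272
grip_force: 60.7
```

jog_arm(
  steps=[
    [0,0,0.015,0,0,0,15],
    [0,0,0.03,0,0,0,15],
    [0,0,0.03,0,0,0,15],
  ],
)

```text
time_s: 17.1
tcp_pos: [629.2, 197.2, 192.9]
tool_rot: [1.622, 2.252, 0.599]
contact_force: [-4.1, -1.8, 3.9]
opening: 0.274
grip_force: 61.9
```

jog_arm(
  steps=[
    [0,0,-0.01,0,0,0,15],
    [0,-0.015,-0.01,0,0,0,15],
    [0,-0.03,-0.01,0,0,0,15],
    [0,-0.03,-0.01,0,0,0,15],
  ],
)

```text
time_s: 17.5
tcp_pos: [628.8, 197.1, 192.7]
tool_rot: [1.621, 2.25, 0.6]
contact_force: [-1.3, -2.0, 2.7]
opening: 0.275
grip_force: 61.7
```

```bash
python3 bk.py d; python3 board.py
```

```text
pre [628.8 197.1 192.7] row [-0.049  0.142 -3.762] [ 0.016  0.01  -0.001] F [-1.3 -2.   2.7] t 17.5
fin [628.8 197.1 192.7] row [-0.044 -0.067 -0.012] [ 0.016  0.01  -0.001] F [-1.3 -2.   2.7] t 17.5
scene 1476 [[3.1, -74.8, 19.5], [22.3, -70.2, 64.8], [25.3, -39.0, 108.3], [26.2, 17.4, 148.3], [28.0, 73.9, 207.0]] tcp board [ 14.7   4.7 167.5]
top 536 [[4.1, -74.0, 27.3], [25.1, -54.1, 84.9], [26.1, -22.4, 136.5], [26.7, 52.3, 199.4], [27.7, 71.4, 208.2]] tcp board [ 14.6   4.7 167.5]
book in ledge frame x,y,z,tilt,yaw [ 1.335e+01  2.735e+00 -2.050e+00  7.000e-03 -0.000e+00] 0.6725696207903988
tcp st [[  4.5   4.7 192.6]] F [-1.  -1.6  4.2] 17.6
recline [0.51253613] 1092 1.3005347056213488
```

jog_arm(
  steps=[
    [0,-0.015,0,0,0,0,15],
    [0,-0.03,0,0,0,0,15],
    [0,-0.045,0,0,0,0,15],
    [0,-0.045,0,0,0,0,15],
  ],
)

```text
time_s: 18.1
tcp_pos: [628.0, 196.8, 192.1]
tool_rot: [1.621, 2.249, 0.602]
contact_force: [3.0, -2.1, 3.8]
opening: 0.273
grip_force: 61.6
```

jog_arm(
  steps=[
    [0,-0.015,0,0,0,0,15],
    [0,-0.03,0,0,0,0,15],
    [0,-0.03,0,0,0,0,15],
  ],
)

```text
time_s: 18.4
tcp_pos: [627.9, 196.8, 192.1]
tool_rot: [1.62, 2.248, 0.604]
contact_force: [7.3, -0.4, 2.4]
opening: 0.271
grip_force: 61.2
```

```bash
python3 bk.py e
```

```text
pre [627.9 196.8 192.1] row [-0.049  0.183 -3.761] [ 0.042  0.011 -0.007] F [ 7.3 -0.4  2.4] t 18.4
fin [627.9 196.8 192.1] row [-0.043 -0.039 -0.013] [ 0.042  0.011 -0.007] F [ 7.3 -0.4  2.4] t 18.4
scene 1465 [[2.9, -74.7, 19.3], [21.8, -69.8, 64.9], [24.5, -38.2, 108.0], [25.4, 18.2, 147.3], [27.2, 73.3, 207.1]] tcp board [ 13.5   4.7 167.5]
top 548 [[3.3, -73.5, 26.8], [24.4, -53.7, 81.3], [25.3, -21.3, 132.8], [25.8, 51.9, 199.3], [26.8, 71.4, 208.5]] tcp board [ 13.5   4.7 167.5]
book in ledge frame x,y,z,tilt,yaw [ 1.3081e+01  2.8130e+00 -1.9900e+00  2.0000e-03 -5.0000e-03] 0.6929768701443315
```

The book is on the ledge and against the board; the normal force has risen and motion has stalled. I'll ease the preload and then release gently.

jog_arm(
  steps=[
    [0,0.02,-0.01,0,0,0,15],
    [0,0.02,-0.01,0,0,0,15],
    [0,0.02,-0.01,0,0,0,26],
    [0,0.02,-0.01,0,0,0,30],
    [0,0.02,-0.01,0,0,0,36],
  ],
  force=20,
)

```text
time_s: 19.0
tcp_pos: [623.5, 196.4, 188.9]
tool_rot: [1.623, 2.258, 0.592]
contact_force: [-0.6, 0.1, -0.6]
opening: 0.423
grip_force: 0.0
```

jog_arm(
  steps=[
    [0,0.03,0,0,0,0,42],
    [0,0.03,0,0,0,0,42],
    [0,0.03,0,0,0,0,42],
  ],
)

```text
time_s: 19.3
tcp_pos: [626.1, 196.8, 190.8]
tool_rot: [1.622, 2.254, 0.596]
contact_force: [0.1, -0.6, -0.2]
opening: 0.49
grip_force: 0.0
```

```bash
python3 bk.py f; python3 board.py;python3 -c "
from h import *
p,d=r.read_camera('wrist');cv2.imwrite('pics/w9.png',p[:,:,::-1])"
```

```text
pre [626.1 196.8 190.8] row [-0.06   0.204 -3.77 ] [-0.015  0.007  0.005] F [ 0.1 -0.6 -0.2] t 19.3
fin [626.1 196.8 190.8] row [-0.056  0.012 -0.02 ] [-0.015  0.007  0.005] F [ 0.1 -0.6 -0.2] t 19.3
scene 1448 [[2.8, -74.8, 19.6], [21.8, -70.5, 63.9], [24.7, -39.5, 105.9], [25.5, 14.9, 145.8], [27.3, 72.5, 207.3]] tcp board [ 11.8   5.1 167.3]
top 539 [[3.3, -73.1, 26.5], [24.6, -53.5, 79.3], [25.3, -22.0, 130.6], [25.9, 51.8, 196.3], [27.0, 71.2, 208.3]] tcp board [ 12.    5.1 167.4]
book in ledge frame x,y,z,tilt,yaw [ 1.3209e+01  2.6100e+00 -2.0150e+00  1.0000e-03 -4.0000e-03] 0.6614854301622533
tcp st [[  2.2   5.1 191.2]] F [ 0.3 -0.1  0.2] 19.4
recline [0.51299101] 1088 1.33688258815042
```

View pics/w9.png

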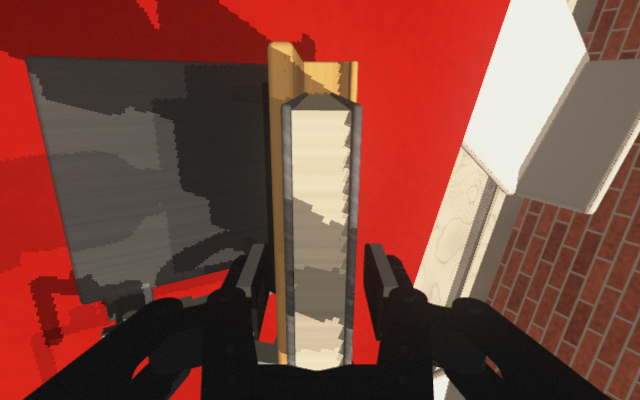

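The wrist view shows the book at (320,230) flat on the board, with both fingers clear of it at (250,290) and (380,290). I'll withdraw straight back along the tool.

jog_arm(
  steps=[
    [0,0,-0.4,0,0,0,42],
    [0,0,-1,0,0,0,42],
    [0,0,-1.8,0,0,0,42],
    [0,0,-2.6,0,0,0,42],
    [0,0,-3.2,0,0,0,42],
  ],
)

```text
time_s: 20.05
tcp_pos: [566.2, 176.3, 304.5]
tool_rot: [1.621, 2.251, 0.6]
contact_force: [0.3, 0.2, 0.4]
opening: 0.492
grip_force: 0.0
```

jog_arm(
  steps=[
    [0,0,0,0,0,0,42],
    [0,0,0,0,0,0,42],
  ],
)

```text
time_s: 20.25
tcp_pos: [566.5, 176.8, 302.9]
tool_rot: [1.621, 2.252, 0.599]
contact_force: [-0.2, -1.1, -0.4]
opening: 0.494
grip_force: 0.0
```

```bash
sed -i 's/b\[:,2\]>tz\[2\]-150/b[:,2]>30/; s/tz\[2\]-8)|(abs(b\[:,1\]-tz\[1\])>48)/tz[2]-60)/; s/tz\[2\]-156,0,0/12,0,0/' bk.py; python3 bk.py g
```

```text
pre [566.5 176.8 302.9] row [-0.056  0.186 -0.556] [0.004 0.005 0.001] F [-0.2 -1.1 -0.4] t 20.25
fin [566.5 176.8 302.9] row [-0.054 -0.017  3.194] [0.004 0.005 0.001] F [-0.2 -1.1 -0.4] t 20.25
scene 1809 [[3.0, -74.5, 32.4], [19.9, -62.1, 86.3], [24.6, -19.5, 137.2], [25.4, 26.3, 184.0], [27.3, 73.9, 208.6]] tcp board [ 11.9   5.2 295. ]
top 884 [[2.8, -72.9, 33.9], [20.4, -40.1, 103.0], [25.3, -7.5, 164.4], [25.9, 39.0, 202.1], [27.1, 70.4, 208.0]] tcp board [ 11.6   5.2 294.5]
book in ledge frame x,y,z,tilt,yaw [ 1.326e+01  2.718e+00 -2.141e+00  1.000e-03 -4.000e-03] 0.6930172911714951
```

View pics/g.png

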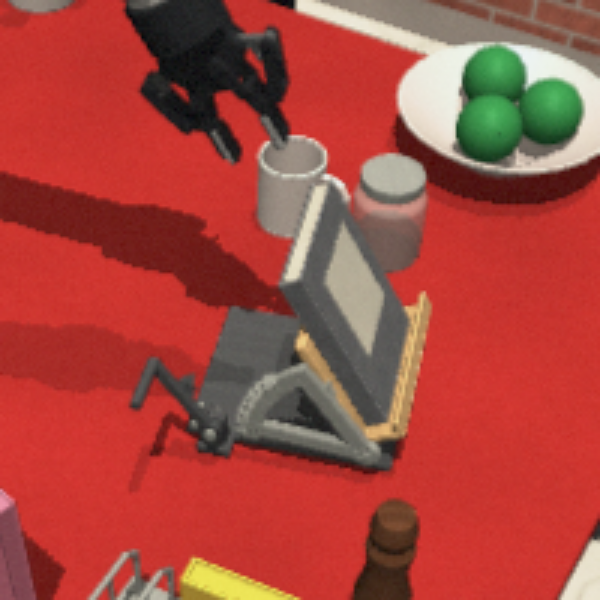

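The book is centred on the ledge and flat on the lowered backrest, at about (350,290). The pawl is back, the bystanders stand where they were, and the gripper is clear, so I'm handing in.

```bash
python3 -c "
from cell import r
print(r.hand_in())"
```

```text
the job is handed in; nothing more can be done
None
```

I handed the job in at about 20 s of the 72 s: the pawl is thrown back, the backrest is eased down to its stop, and the grey cookbook rests on the ledge about 3 mm off centre and flat against the board; I never touched the mill, mug or jar, and the hand-in returned no verdict.

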